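# Clear the soak tank's lid and hold it open at 50 degrees

## Task

A brass fitting was left standing on the lid of the red soak tank: put it in the blue bin with the other brass fittings. Then lift the lid by its black bar to 50 degrees, level with the orange mark on the white quadrant beside its hinge, so that drips run back into the tank, and hold it there steadily with the bar between or on your fingers; finish while still holding it, since the lid falls shut when let go. Do not let the lid drop, and leave everything else on the bench where it is.

Things in the scene. Friction and masses are not known exactly. Their poses are not given: they have to be found in the camera images.
- tank: red sheet-metal soak tank, 150 (x) x 190 (y) mm, rim 95 mm above the bench, fixed. Origin: centre of its underside; x axis level from its front (handle side) to its hinge side, z up; turned up to 13 degrees either way. A white quadrant plate with black ticks each 10 degrees stands at its left (+y) side round the hinge, 83 mm above the rim; the one orange tick is 50 degrees
- tank_lid (a joint): hinge of the tank's flat metal lid, rad: 0 shut, growing as the front edge rises (50 degrees = 0.873), range 0 to 1.7. The lid is 6 mm thick, its top 101 mm above the bench when shut; its weight and a spring close it at once when let go, so about 3 to 5 N upward are needed at the bar
- lid_bar (a point): centre of the lid's handle: a round black bar, diameter 12 mm, 112 mm long, parallel to the hinge (tank's y), carried in the lid's plane by two steel arms at its ends, 52 mm clear of the lid's front edge, 215 mm from the hinge axis. Height 98 mm with the lid shut; at 50 degrees 164 mm higher and 79 mm nearer the hinge side. Free space all round it
- lid_hinge (a point): middle of the lid's hinge axis, at the far rim of the tank (tank x = +75 mm, 95 mm above the bench); the axis runs along the tank's y
- brass_fitting: brass hexagon nipple standing upright on the tank's lid, 48 mm tall, about 90 g; threaded ends of diameter 21 mm; hexagon from 18 to 30 mm above its foot, 26 mm across flats (flats face its own +-x axis and every 60 degrees from it). Origin: centre of its foot; z along its length
- blue_bin: blue open bin with small brass fittings in it, 196 (x) x 123 (y) mm; walls 3 mm thick, 85 mm high at back (+x) and sides, low front wall (-x) 42 mm high; its filling reaches about 15 mm above the bench. Fixed. Origin: centre of its underside. It and the yellow bin stand left and right of the tank, either way round
- yellow_bin: yellow open bin of the same shape, filled with steel parts: not the place for the brass fitting. Fixed. Origin: centre of its underside
- masking_tape: cream tape ring, 94 mm across, 25 mm high, flat at the front of the bench; leave it alone. Origin: centre of its underside
- spanner: steel combination spanner, 178 mm long, 7 mm high, flat at the front of the bench; leave it alone. Origin: centre of its underside
There are look-alikes about, which are no part of the job. Leave any turquoise look-alike of the brass_fitting alone.

How it is judged:
On the way, in this order (a step that is already met when the one before it is completed fails the run):
1. the brass fitting lies in the blue bin, released, with the tank's lid shut (x of brass_fitting in the frame of blue_bin between -0.088 and 0.096 m and y of brass_fitting in the frame of blue_bin between -0.056 and 0.056 m and height (world z) of brass_fitting below 0.07 m and contact force between the fingers and brass_fitting below 0.05 N and linear speed of brass_fitting below 0.05 m/s and value of joint tank_lid below 0.1 rad), for 0.1 s.
2. the lid is held by its bar at 50 degrees (within 7 degrees) (value of joint tank_lid between 0.75 and 0.995 rad and velocity of joint tank_lid between -0.1 and 0.1 rad/s and contact force between the fingers and tank_lid above 0.8 N and distance between the grasp point and lid_bar below 0.06 m), for 0.3 s.
At the end, for the whole second after the job is handed in: The program finishes with the fingers still holding the lid by its bar (tool centre within 60 mm of the bar's centre, contact force above 0.8 N), the lid steady at 50 degrees within 7 degrees (0.750 to 0.995 rad), and the brass fitting at rest inside the blue bin (all of step 2 and x of brass_fitting in the frame of blue_bin between -0.088 and 0.096 m and y of brass_fitting in the frame of blue_bin between -0.056 and 0.056 m and height (world z) of brass_fitting below 0.07 m and contact force between the fingers and brass_fitting below 0.05 N and linear speed of brass_fitting below 0.05 m/s); the arm keeps its last pose, push and grip.
It fails at once if another thing on the bench is moved by more than 30 mm (distance of any of masking_tape, spanner from where it was at the start of the episode above 0.03 m).
It fails at once if the lid is let drop (closing faster than 2 rad/s) (velocity of joint tank_lid below -2 rad/s).
It also fails if it takes over 45 s, if anything falls off the work surface, if the arm or the gripper's body presses on something with over 40 N, if the wrist force passes 120 N, or if a joint passes its speed limit or range.

## Robot

A 7-joint arm with a two-finger parallel gripper is mounted at the origin on a cart in front of the work surface, level with it; the furniture and walls round the work are solid. World frame = base frame: x ahead of the robot, y to its left, z up, the work surface at z = 0. Lengths are in m, angles in rad, forces in N, time in s.
With the tool pointing down it reaches from about 0.425 to 0.875 m from the base axis. Payload 4.7 kg.
Tool frame: the origin (TCP) lies between the finger pads, 19 mm behind the fingertips; this is the grasp point; z points along the fingers, x is the direction in which the jaws open and shut, and the axes are right-handed (so a half turn about z gives the same grasp; the last joint's range is limited). The gripper opens to 87 mm and grips with 3 to 60 N. Pads are 19 mm wide; open, the fingers measure 117 mm over their backs; the gripper's body (75 mm by 190 mm) begins 51 mm behind the grasp point.
Start: joints at [1.247, 0.321, -0.07, 1.45, 0.023, 1.371, -0.057], TCP at [0.215, -0.613, 0.241] pointing down, gripper open.
Joint ranges: [-2.86, 2.86], [-0.3, 2.09], [-1.38, 1.24], [0.06, 2.45], [-1.56, 4.7], [0.09, 2.05], [-2.69, 2.69]. Speed limits (rad/s): [2.57, 2.57, 3.14, 3.14, 3.14, 3.14, 3.14].

## Interface

Orientations are given as a rotation vector (axis times angle).
In Python, from bench import ctrl gives the robot as it stands.
- The arm moves only by the tool drive_tool, never from a script. Its argument "rows" is a list that holds one entry, the list of rows, each a list of 5 numbers: the shift along the tool's x, y, z scaled (see below), then the turn about the tool's z scaled (see below), then the closure in counts, from 0 (fully open) to 255 (shut). In form: [[[dx, dy, dz, spin, jaw], ...]]. A call has 1 to 20 rows; each row is the pose to reach, as a shift and turn from the pose commanded when the call began, along the tool's axes at that moment, turning the shorter way round; what a row does not reach only later rows make up. The controller multiplies each number of a shift by 300 mm and each number of a turn by pi rad. A row lasts 1/8 s, in which the tool goes at most 62.5 mm and 10.7 degrees, less where a joint would pass 70% of its speed; a pose out of reach is approached as far as the arm can. A call with a number of a shift or a turn outside -1 to 1 is refused whole. A call with a gripper value outside its range is refused whole. The fingers move at their own pace and stop on an object; "grip_force" is the grip in N (left out, the last holds). Time passes only in rows, so rows that repeat a pose let the fingers close. It gives the time, the measured TCP pose, the force and the opening at its end, in the units of the state.
- ctrl.get_state(): the state, without advancing time (a new reading comes with each control period).
- ctrl.get_image(name): name is "scene" or "side" or "wrist"; returns a dict with "img" (420x560x3 uint8, blue, green, red), "camera_matrix" (3x3 intrinsics, pixels), "k1" (the pictures are not rectified: a ray, as slopes to the right and down, at radius r is drawn at 1 + k1 r^2 times it, then the intrinsics apply), "R" (3x3) and "t" (3): a world point X has camera coordinates R X + t. Camera axes: x right, y down, z forward; pixel columns grow to the right and rows downward; lengths in m; the calibration is good to about 2 mm. A picture is of the moment at which its call begins. There is no depth.
- ctrl.close_job(): hands the job in, once; it reports no verdict.
The state is a dict: "time": time; "joint_positions": joint angles; "qd": joint speeds; "joint_torque": joint torques, N m; "position": TCP position; "tool_rot": TCP orientation; "ft_force": force on the tool from outside, world axes, zero at the start; "torque": the same for the moment, N m; "grip_width": opening from 0.0 (shut) to 1.0 (fully open).
Only numpy, scipy, OpenCV 4.12 (cv2) and the standard library are available. Lean on these libraries where they do the work, as an engineer would, in place of code of your own. Each camera call takes 0.05 s, during which the arm holds its last target.

## Working session

There is one attempt and no reset: what is moved stays moved. The work goes in short steps, Python scripts to look and compute and a tool call to move; the robot and the scene stay as the last step left them, time stands still between calls to the robot, and variables do not carry over. Pictures are saved under pics/ and viewed, and the job is handed in when it is done.

Besides the shell and the picture viewer there is one more tool, called after ">>>" as name([rows], argument=value, ...), one row to a line, values as JSON. drive_tool: Moves the arm, as the interface text tells. Its arguments: {"type":"object","properties":{"rows":{"type":"array"},"grip_force":{"type":"number"}},"required":["rows"]}

```bash
ls; mkdir -p pics; cat > h.py <<'E'
import numpy as np, cv2
from bench import ctrl
def save(n,f,crop=None,s=1):
    d=ctrl.get_image(n); im=d["img"]
    if crop: im=im[crop[1]:crop[3],crop[0]:crop[2]]
    if s!=1: im=cv2.resize(im,None,fx=s,fy=s,interpolation=cv2.INTER_CUBIC)
    cv2.imwrite("pics/"+f,im); return d
def ray(d,u,v):
    K=np.array(d["camera_matrix"]);k=d["k1"];R=np.array(d["R"]);t=np.array(d["t"])
    p=cv2.undistortPoints(np.array([[[u,v]]],float),K,np.array([k,0,0,0.]))[0,0]
    return -R.T@t, R.T@np.array([p[0],p[1],1])
def plane(d,u,v,z):
    o,r=ray(d,u,v); return o+r*(z-o[2])/r[2]
def tri(l):
    A=np.zeros((3,3));b=np.zeros(3)
    for d,u,v in l:
        o,r=ray(d,u,v); r=r/np.linalg.norm(r);P=np.eye(3)-np.outer(r,r);A+=P;b+=P@o
    x=np.linalg.solve(A,b)
    return x,[np.linalg.norm((np.eye(3)-np.outer(r/np.linalg.norm(r),r/np.linalg.norm(r)))@(x-o)) for o,r in [ray(*q) for q in l]]
def proj(d,X):
    K=np.array(d["camera_matrix"]);c=np.array(d["R"])@X+np.array(d["t"])
    a=c[:2]/c[2];a=a*(1+d["k1"]*(a@a)); return K[:2,:2]@a+K[:2,2]
E
python3 - <<'E'
from h import *
for n in("scene","side","wrist"):
    d=save(n,n+"0.png"); print(n,d["k1"],-np.array(d["R"]).T@d["t"])
print(ctrl.get_state())
E
```

```text
pics
scene -0.004715780749695635 [0.14690137 0.64027916 0.63784432]
side -0.0921308400474077 [ 0.78794964 -0.76387661  1.48115326]
wrist -0.057482446049148185 [ 0.27817707 -0.5908587   0.38302702]
{'time': 0.15, 'joint_positions': array([ 1.24709001,  0.32164355, -0.07007936,  1.45140529,  0.02262018,
        1.3708023 , -0.0569037 ]), 'qd': array([ 0.00087253, -0.0015596 ,  0.00126328, -0.00377119,  0.00062821,
       -0.00030843, -0.00112631]), 'joint_torque': array([ 2.10900580e-04, -4.91795468e+01, -4.04307945e-01, -3.12874925e+01,
       -6.39560237e-02,  4.05246578e-02,  1.11158818e-04]), 'position': array([ 0.21523819, -0.61290858,  0.24041339]), 'tool_rot': array([-2.56265398e+00,  1.81593746e+00,  1.98001719e-03]), 'ft_force': array([ 0.25527792, -0.39466365, -0.79461749]), 'torque': array([-0.02422456, -0.03649844,  0.05223444]), 'grip_width': 0.9993507507134878}
```

```bash
sleep 1; ls pics
```

```text
scene0.png
side0.png
wrist0.png
```

View pics/scene0.png

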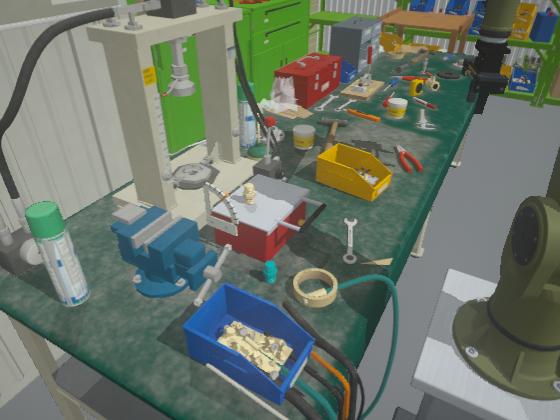

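View pics/side0.png

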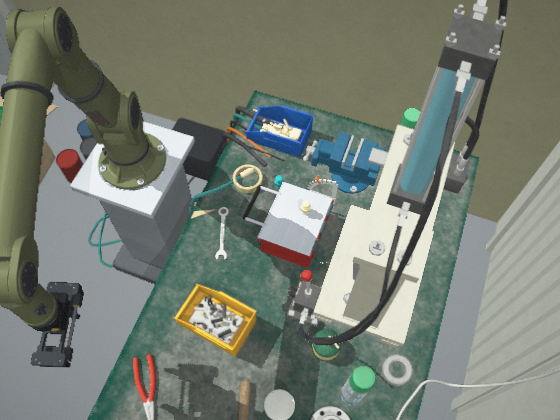

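View pics/wrist0.png

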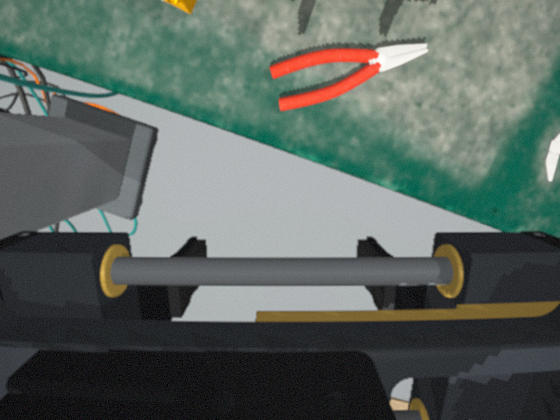

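The scene view shows the blue bin at (250,340), the tank lid at (255,205) with a brass piece at (250,193), and the quadrant at (222,205). A turquoise look-alike stands on the bench at (270,271), and the yellow bin is at (353,172). In the side view, the fitting is at about (306,206) and the bar at about (252,205). Next I'll enlarge both views.

```bash
python3 - <<'E'
from h import *
save("scene","s1.png",(190,165,340,275),5)
save("side","d1.png",(215,90,375,280),3.1)
E
```

```text
(no output)
```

View pics/s1.png

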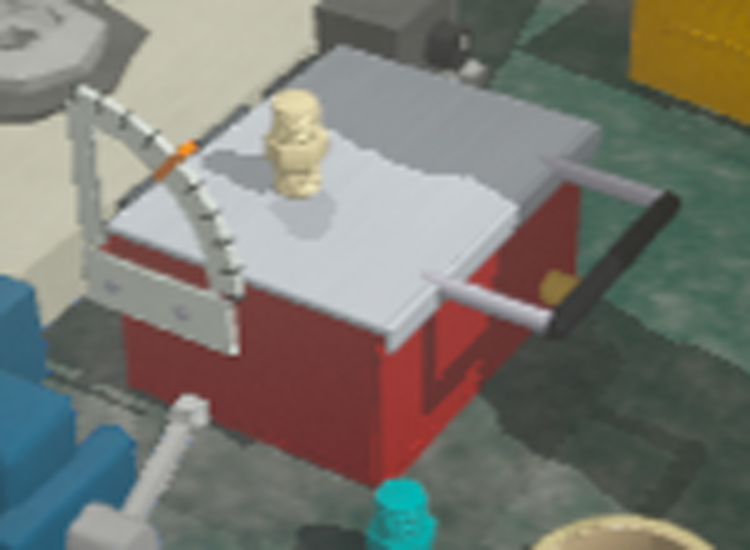

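View pics/d1.png

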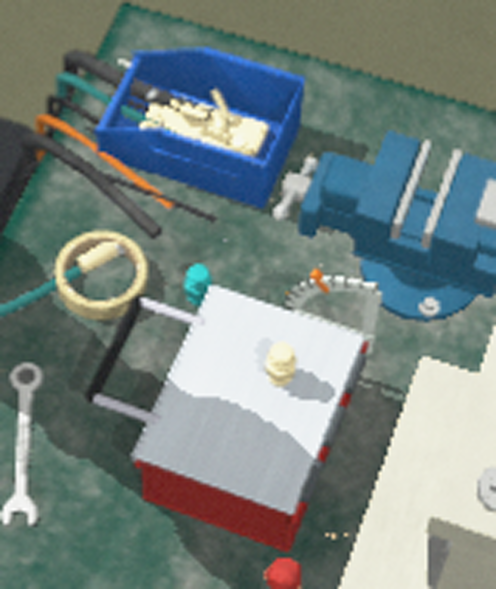

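The brass piece on the lid stands upright with a hexagon in the middle, at scene (250,195). It fits the description; the turquoise one at (270,271) on the bench is the look-alike. Next: positions.

```bash
python3 - <<'E'
from h import *
s=ctrl.get_image("scene");d=ctrl.get_image("side")
np.set_printoptions(precision=4,suppress=True)
def blobs(im,lo,hi,n):
    m=cv2.inRange(cv2.cvtColor(im["img"],cv2.COLOR_BGR2HSV),lo,hi)
    c=cv2.findContours(m,0,2)[0]
    print(n,[(cv2.boundingRect(q),cv2.contourArea(q)) for q in c if cv2.contourArea(q)>15][:25])
print("top",plane(s,249.4,184.6,.149),plane(d,305.6,203,.149))
print("foot",plane(s,250.6,203,.101))
print("fit tri",tri([(s,249.4,185),(d,305.6,203)]))
for n,u,v in(("FL",268,234),("FR",310,191),("BR",259,174.6),("BL",212.4,211.4)): print(n,plane(s,u,v,.101))
for n,u,v in(("FL",215+208/3.1,90+290/3.1),("FR",215+136/3.1,90+462/3.1),("BR",215+297/3.1,90+512/3.1),("BL",215+366/3.1,90+340/3.1)): print(n,plane(d,u,v,.101))
for n,a,b in(("L",(302.5,229.5),(258.9,187.4)),("R",(324,205),(246,218))):
  print("bar",n,plane(s,*a,.098),plane(d,*b,.098),tri([(s,*a),(d,*b)]))
# bin
for n,u,v in(("a",215+301/3.1,90+77/3.1),("b",215+267/3.1,90+177/3.1),("c",215+203/3.1,90+49/3.1),):print(n,plane(d,u,v,.085))
for n,u,v in(("fl",215+135/3.1,90+52/3.1),("fr",215+100/3.1,90+128/3.1)):print(n,plane(d,u,v,.042))
blobs(d,(5,60,120),(30,255,255),"org")
save("scene","s2.png",(170,270,330,410),4.5); save("side","d2.png",(235,90,325,170),8)
save("side","d3.png",(275,175,345,240),9)
E
```

```text
top [ 0.6038 -0.0333  0.149 ] [ 0.608  -0.0334  0.149 ]
foot [ 0.6003 -0.03    0.101 ]
fit tri (array([ 0.6062, -0.0335,  0.1474]), [np.float64(0.0018647787486403761), np.float64(0.001864778748640429)])
FL [0.5036 0.0518 0.101 ]
FR [ 0.502 -0.149  0.101]
BR [ 0.6546 -0.1551  0.101 ]
BL [0.6573 0.0431 0.101 ]
FL [0.5146 0.0308 0.101 ]
FR [ 0.5168 -0.1632  0.101 ]
BR [ 0.6693 -0.1583  0.101 ]
BL [0.673 0.032 0.101]
bar L [ 0.4487 -0.0026  0.098 ] [ 0.4543 -0.0043  0.098 ] (array([ 0.4519, -0.0041,  0.096 ]), [np.float64(0.0022047814163204697), np.float64(0.0022047814163204896)])
bar R [ 0.4477 -0.1136  0.098 ] [ 0.4572 -0.1128  0.098 ] (array([ 0.4526, -0.1137,  0.0964]), [np.float64(0.004533449592382224), np.float64(0.004533449592382185)])
a [0.512  0.3194 0.085 ]
b [0.5208 0.1862 0.085 ]
c [0.403  0.3181 0.085 ]
fl [0.3234 0.3213 0.042 ]
fr [0.3264 0.2126 0.042 ]
org [((239, 380, 11, 25), 186.5), ((313, 348, 25, 12), 26.0), ((173, 283, 84, 74), 3390.0), ((191, 210, 23, 8), 53.5), ((302, 204, 8, 10), 30.5), ((315, 176, 6, 9), 17.0), ((233, 165, 30, 28), 617.0), ((226, 126, 45, 31), 102.0), ((269, 122, 24, 15), 57.5), ((47, 104, 10, 11), 41.5), ((0, 95, 4, 11), 19.0)]
```

View pics/s2.png

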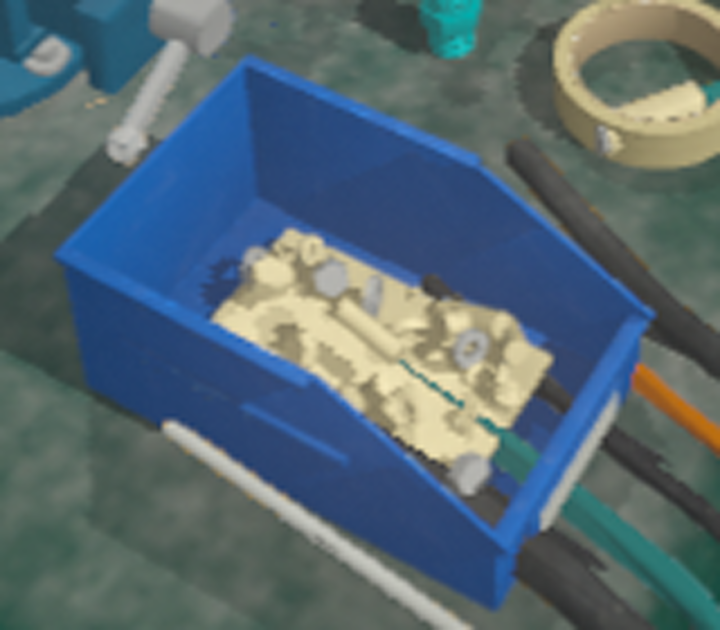

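View pics/d2.png

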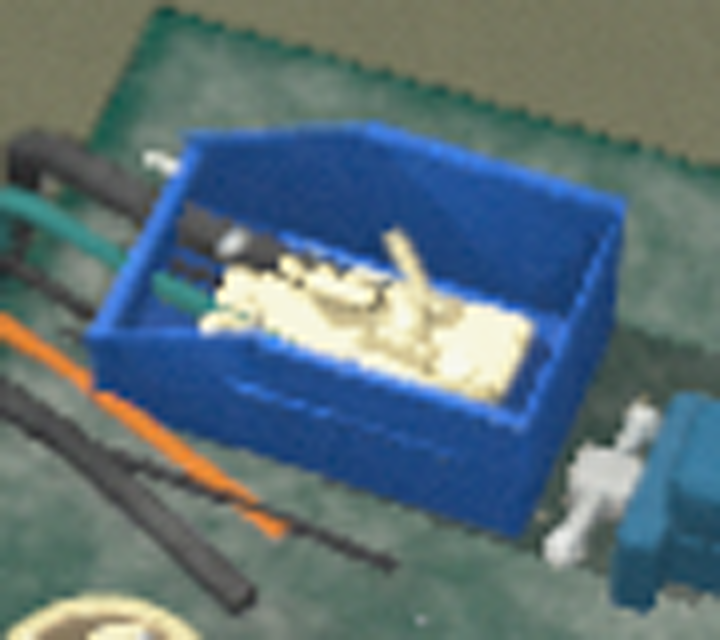

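View pics/d3.png

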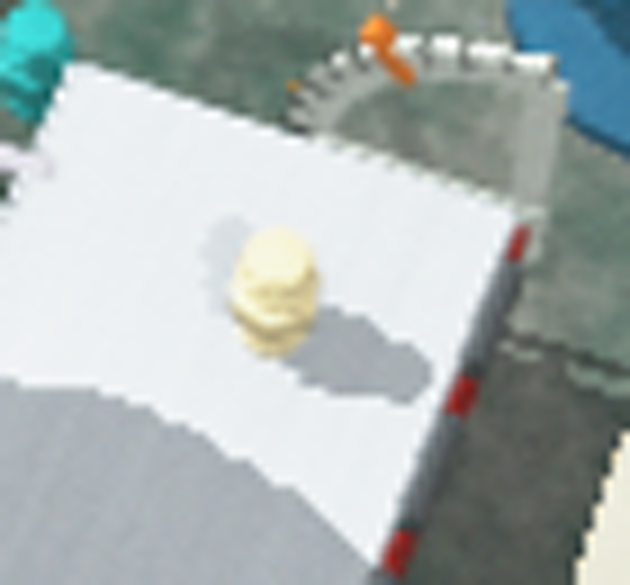

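The bin crop shows the blue bin open and filled with brass pieces. The front is the low edge on the robot side. In the side view, the fitting's top is at (305.9,203.3). Before moving, I'll refine the bin and check the press clearance.

```bash
python3 - <<'E'
from h import *
s=ctrl.get_image("scene");d=ctrl.get_image("side")
np.set_printoptions(precision=4,suppress=True)
S=lambda x,y:(170+x/4.5,270+y/4.5)
D=lambda x,y:(235+x/8,90+y/8)
for n,a,b in(("BL",S(62,255),D(622,205)),("BR",S(248,62),D(525,420)),("FL",S(500,545),D(190,135)),("FR",S(648,318),D(95,333))):
    z=.085 if n[0]=="B" else .042
    print(n,plane(s,*a,z),plane(d,*b,z),tri([(s,*a),(d,*b)]))
for p in((155,212),(172,218),(220,160),(240,158)): print("col",plane(s,*p,.03))
print("ram",tri([(s,181,90),(d,402,218)]))
print("vise", plane(s,175,255,.1),plane(s,225,250,.1),plane(s,120,220,.12))
print("tape",plane(d,248,178,.0125),"spanner",plane(d,222,235,0), "turq",plane(d,278,182,.03))
print("lever red",plane(d,306,275,.1))
print("fit",tri([(s,249.4,184.8),(d,305.9,203.0)]))
E
```

```text
BL [0.5075 0.3217 0.085 ] [0.515  0.3171 0.085 ] (array([0.5126, 0.3196, 0.0801]), [np.float64(0.0018991400673571762), np.float64(0.001899140067357349)])
BR [0.5064 0.2052 0.085 ] [0.5135 0.2023 0.085 ] (array([0.5109, 0.2033, 0.0815]), [np.float64(0.0023527031834623224), np.float64(0.0023527031834621836)])
FL [0.3212 0.3191 0.042 ] [0.3242 0.3211 0.042 ] (array([0.3227, 0.32  , 0.0424]), [np.float64(0.0018021897889784451), np.float64(0.0018021897889783885)])
FR [0.3174 0.2078 0.042 ] [0.3258 0.2109 0.042 ] (array([0.3215, 0.2094, 0.0417]), [np.float64(0.004468835851177581), np.float64(0.004468835851177657)])
col [0.8514 0.0404 0.03  ]
col [0.7954 0.0388 0.03  ]
col [ 0.878  -0.2775  0.03  ]
col [ 0.831  -0.3209  0.03  ]
ram (array([ 0.8517, -0.0935,  0.3167]), [np.float64(0.015544532981599054), np.float64(0.01554453298159916)])
vise [0.63   0.2012 0.1   ] [0.5528 0.1392 0.1   ] [0.7906 0.1889 0.12  ]
tape [0.3885 0.0628 0.0125] spanner [ 0.3877 -0.1463  0.    ] turq [0.4866 0.0725 0.03  ]
lever red [ 0.676  -0.2181  0.1   ]
fit (array([ 0.6068, -0.0336,  0.1478]), [np.float64(0.0022476421490230138), np.float64(0.0022476421490229916)])
```

>>> drive_tool([
  [[-0.7,-0.93,-0.2,-0.393,0],[-0.7,-0.93,-0.2,-0.393,0],[-0.7,-0.93,-0.2,-0.393,0],[-0.7,-0.93,-0.2,-0.393,0],[-0.7,-0.93,-0.2,-0.393,0],[-0.7,-0.93,-0.2,-0.393,0],[-0.7,-0.93,-0.2,-0.393,0],[-0.7,-0.93,-0.2,-0.393,0],[-0.7,-0.93,-0.2,-0.393,0]],
])

```text
time: 1.72
position: [0.4085, -0.3233, 0.3012]
tool_rot: [3.141, -0.003, -0.0]
ft_force: [-0.2, 0.1, -1.1]
grip_width: 1.0
```

```bash
cat >> h.py <<'E'
from scipy.spatial.transform import Rotation as Ro
def to(P,yaw=None):
    s=ctrl.get_state();R=Ro.from_rotvec(s["tool_rot"]).as_matrix()
    print("t",s["time"],"pos",s["position"].round(4),"jawyaw",np.degrees(np.arctan2(R[1,0],R[0,0])).round(2),"zax",R[:,2].round(3),"F",s["ft_force"].round(2),"w",round(s["grip_width"],3),"q7",s["joint_positions"].round(2))
    print("shift/0.3",(R.T@(np.array(P)-s["position"])/0.3).round(3))
E
python3 - <<'E'
from h import *
to([.606,-.033,.25])
E
```

```text
t 1.725 pos [ 0.4085 -0.3233  0.3012] jawyaw -0.09 zax [-0. -0. -1.] F [-0.2   0.1  -1.07] w 1.0 q7 [ 1.    0.04 -0.39  1.66  0.02  1.44  0.61]
shift/0.3 [ 0.657 -0.969  0.17 ]
```

>>> drive_tool([
  [[0.657,-0.967,0.1,0,0],[0.657,-0.967,0.17,0,0],[0.657,-0.967,0.17,0,0],[0.657,-0.967,0.17,0,0],[0.657,-0.967,0.17,0,0],[0.657,-0.967,0.17,0,0],[0.657,-0.967,0.17,0,0],[0.657,-0.967,0.17,0,0],[0.657,-0.967,0.17,0,0]],
])

```text
time: 2.85
position: [0.6053, -0.0346, 0.2504]
tool_rot: [3.14, -0.003, -0.0]
ft_force: [-0.6, -0.3, 0.2]
grip_width: 0.999
```

```bash
python3 - <<'E'
from h import *
to([.606,-.033,.131])
d=save("wrist","w1.png")
for X in([.606,-.033,.149],[.606,-.033,.101],[.452,-.059,.098]): print(proj(d,np.array(X)))
save("scene","s3.png")
E
```

```text
t 2.85 pos [ 0.6053 -0.0346  0.2504] jawyaw -0.12 zax [-0.    -0.001 -1.   ] F [-0.65 -0.34  0.24] w 0.999 q7 [ 0.56  0.29 -0.66  1.53  0.18  1.38 -0.12]
shift/0.3 [ 0.002 -0.006  0.398]
[281.34462319 216.03175145]
[281.29630822 203.696571  ]
[134.39322463 227.91414253]
```

View pics/w1.png

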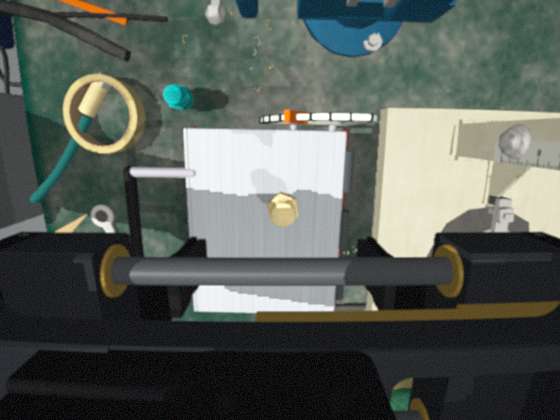

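View pics/s3.png

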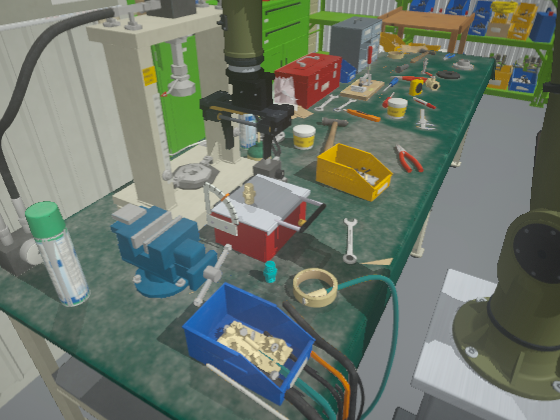

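```bash
python3 - <<'E'
from h import *
d=save("wrist","w2.png",(255,180,315,240),10)
E
```

```text
(no output)
```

View pics/w2.png

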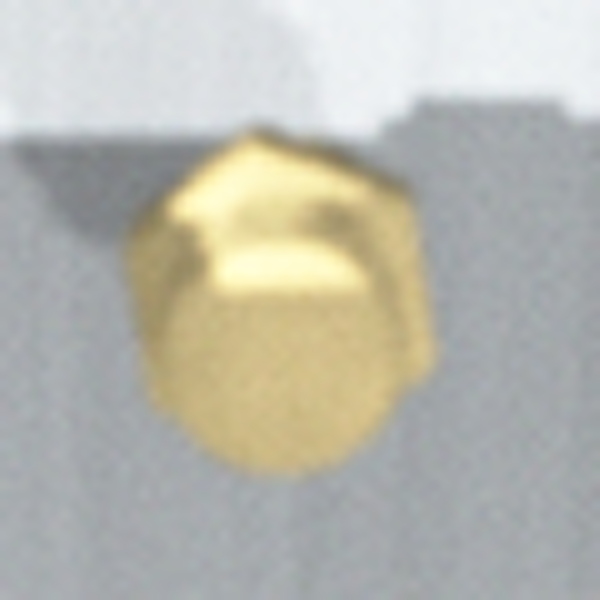

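The wrist view shows the fitting's top at (283,216.5), within 2 px of the prediction. The hex flats are turned by about +8°, so I'll turn the jaws to match and descend.

>>> drive_tool([
  [[0.006,-0.005,0.1,-0.045,90],[0.006,-0.005,0.2,-0.045,90],[0.006,-0.005,0.3,-0.045,90],[0.006,-0.005,0.36,-0.045,90],[0.006,-0.005,0.398,-0.045,90],[0.006,-0.005,0.398,-0.045,90]],
], grip_force=20)

```text
time: 3.75
position: [0.6073, -0.0309, 0.1306]
tool_rot: [-3.134, -0.224, 0.001]
ft_force: [-0.3, -0.6, 0.3]
grip_width: 0.647
```

```bash
python3 - <<'E'
from h import *
to([.607,-.033,.131])
d=save("wrist","w3.png")
E
```

```text
t 3.75 pos [ 0.6073 -0.0309  0.1306] jawyaw 8.18 zax [-0.001 -0.    -1.   ] F [-0.3  -0.64  0.27] w 0.647 q7 [ 0.54  0.38 -0.66  1.67  0.25  1.17 -0.04]
shift/0.3 [-0.002  0.007 -0.001]
```

View pics/w3.png

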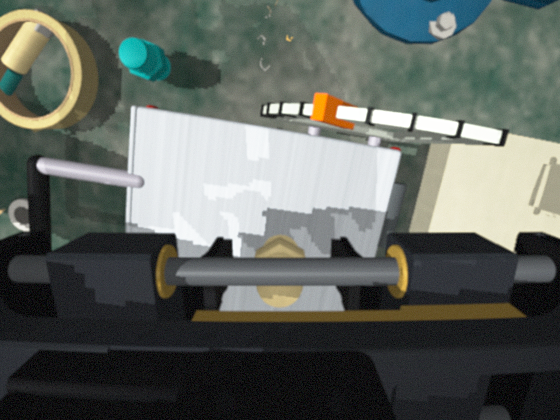

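The fitting (280,270) sits centred between the fingers with its flats aligned, so I'll close.

>>> drive_tool([
  [[0,0.006,0,0,255],[0,0.006,0,0,255],[0,0.006,0,0,255],[0,0.006,0,0,255],[0,0.006,0,0,255]],
], grip_force=20)

```text
time: 4.42
position: [0.6078, -0.0325, 0.131]
tool_rot: [3.133, 0.225, 0.0]
ft_force: [-0.7, -0.8, 1.6]
grip_width: 0.301
```

>>> drive_tool([
  [[0,0,-0.04,0,255],[0,0,-0.15,0,255],[0,0,-0.3,0,255],[0,0,-0.4,0,255],[0,0,-0.4,0,255]],
])

```text
time: 5.05
position: [0.6093, -0.0322, 0.2543]
tool_rot: [3.132, 0.225, 0.009]
ft_force: [-0.2, -0.5, -1.9]
grip_width: 0.305
```

```bash
python3 - <<'E'
from h import *
to([.42,.263,.25])
d=save("scene","s4.png")
E
```

```text
t 5.05 pos [ 0.6093 -0.0322  0.2543] jawyaw 8.2 zax [ 0.006 -0.001 -1.   ] F [-0.2  -0.48 -1.86] w 0.305 q7 [ 0.57  0.29 -0.68  1.52  0.19  1.39  0.01]
shift/0.3 [-0.484 -1.064  0.01 ]
```

View pics/s4.png

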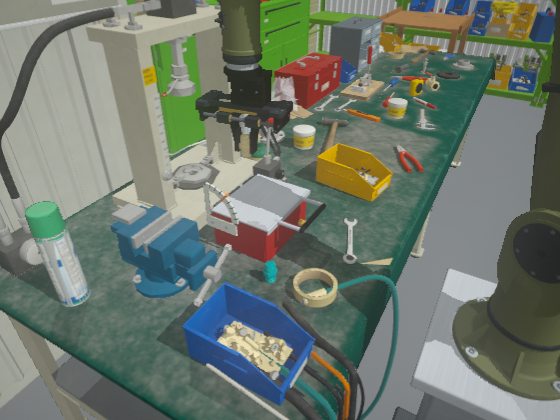

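The lid is now clear and the opening is 26.5 mm, which matches the hex, so the fitting is held. On to the bin.

>>> drive_tool([
  [[-0.46,-1.0,0,0.045,255],[-0.46,-1.0,0,0.045,255],[-0.46,-1.0,0,0.045,255],[-0.46,-1.0,0,0.045,255],[-0.46,-1.0,0,0.045,255],[-0.46,-1.0,0,0.045,255],[-0.46,-1.0,0,0.045,255],[-0.46,-1.0,0,0.045,255]],
])

```text
time: 6.1
position: [0.4294, 0.2425, 0.2501]
tool_rot: [3.141, -0.002, -0.001]
ft_force: [0.2, -0.9, -0.7]
grip_width: 0.303
```

```bash
python3 - <<'E'
from h import *
to([.42,.263,.065])
d=save("wrist","w5.png")
E
```

```text
t 6.1 pos [0.4294 0.2425 0.2501] jawyaw -0.08 zax [-0.001 -0.001 -1.   ] F [ 0.18 -0.91 -0.69] w 0.303 q7 [ 0.33  0.02 -0.89  1.79  0.02  1.34 -0.57]
shift/0.3 [-0.031 -0.069  0.617]
```

View pics/w5.png

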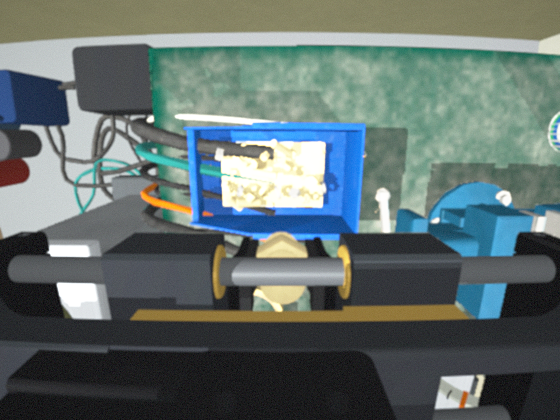

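```bash
python3 - <<'E'
from h import *
d=ctrl.get_image("wrist")
for u,v,z in((363,125,.085),(359,238,.085),(189,127,.042),(193,232,.042)): print(plane(d,u,v,z).round(4))
E
```

```text
[0.512  0.3211 0.085 ]
[0.5148 0.2021 0.085 ]
[0.3249 0.3213 0.042 ]
[0.3205 0.1956 0.042 ]
```

The wrist rays put the bin centre at (0.418, 0.262), agreeing with the earlier views. Lowering into it now.

>>> drive_tool([
  [[-0.03,-0.067,0.0,0,255],[-0.03,-0.067,0.2,0,255],[-0.03,-0.067,0.4,0,255],[-0.03,-0.067,0.55,0,255],[-0.03,-0.067,0.61,0,255],[-0.03,-0.067,0.61,0,255],[-0.03,-0.067,0.61,0,255]],
])

```text
time: 7.08
position: [0.4209, 0.2655, 0.0696]
tool_rot: [-3.14, -0.002, -0.004]
ft_force: [-0.5, 0.4, -0.5]
grip_width: 0.304
```

>>> drive_tool([
  [[0,0,0,0,130],[0,0,0,0,130],[0,0,0,0,130],[0,0,0,0,130],[0,0,-0.2,0,130],[0,0,-0.4,0,130],[0,0,-0.6,0,130],[0,0,-0.6,0,130]],
])

```text
time: 8.07
position: [0.4216, 0.2666, 0.2526]
tool_rot: [-3.139, -0.002, -0.014]
ft_force: [-0.4, -0.9, -0.7]
grip_width: 0.491
```

```bash
python3 - <<'E'
from h import *
to([.452,-.059,.25])
d=save("wrist","w6.png"); save("scene","s6.png",(170,170,340,410),3)
E
```

```text
t 8.075 pos [0.4216 0.2666 0.2526] jawyaw 0.09 zax [ 0.009  0.003 -1.   ] F [-0.37 -0.93 -0.7 ] w 0.491 q7 [ 0.33  0.03 -0.95  1.78  0.03  1.34 -0.63]
shift/0.3 [0.099 1.086 0.007]
```

View pics/w6.png

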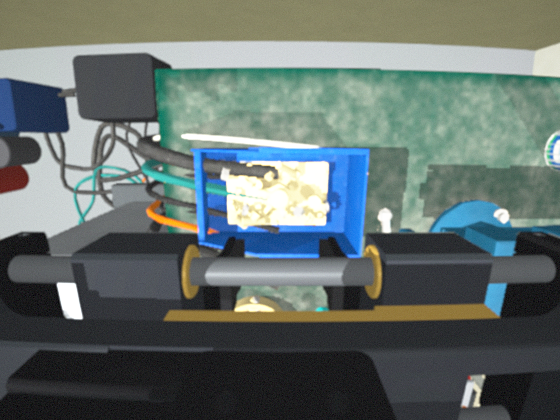

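View pics/s6.png

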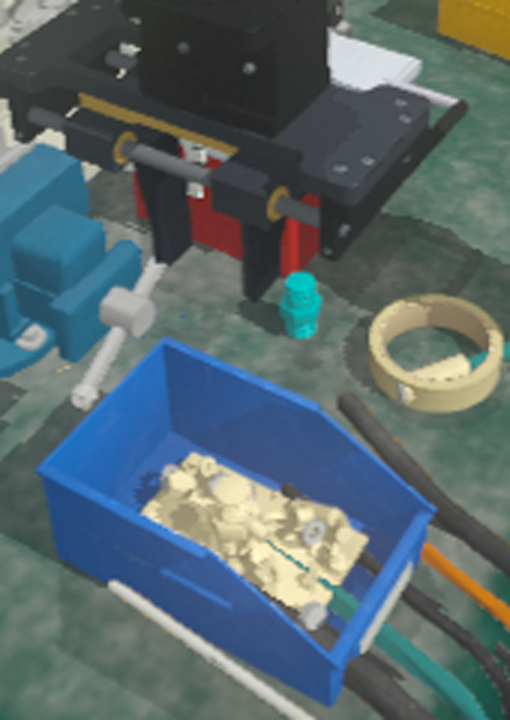

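The gripper is empty and the bin shows a changed pile with the piece lying inside. I'll move towards the bar.

>>> drive_tool([
  [[0.1,1.0,0,0,60],[0.1,1.0,0,0,60],[0.1,1.0,0,0,60],[0.1,1.0,0,0,60],[0.1,1.0,0,0,60],[0.1,1.0,0,0,60],[0.1,1.0,0,0,60]],
])

```text
time: 9.05
position: [0.449, -0.0343, 0.2462]
tool_rot: [-3.14, -0.003, 0.005]
ft_force: [0.5, -0.3, -0.2]
grip_width: 0.762
```

```bash
python3 - <<'E'
from h import *
to([.452,-.11,.25])
E
```

```text
t 9.05 pos [ 0.449  -0.0343  0.2462] jawyaw 0.12 zax [-0.003  0.002 -1.   ] F [ 0.5  -0.27 -0.19] w 0.762 q7 [ 0.64 -0.1  -0.58  1.89 -0.06  1.34  0.08]
shift/0.3 [ 0.01   0.252 -0.013]
```

>>> drive_tool([
  [[0.01,0.25,-0.01,0,60],[0.01,0.25,-0.01,0,60],[0.01,0.25,-0.01,0,60],[0.01,0.25,-0.01,0,60]],
])

```text
time: 9.55
position: [0.453, -0.1078, 0.2506]
tool_rot: [-3.141, -0.008, 0.001]
ft_force: [0.5, -0.1, -0.4]
grip_width: 0.768
```

```bash
python3 - <<'E'
from h import *
to([.452,-.059,.098])
d=save("wrist","w7.png")
for y in(-.004,-.059,-.115): print(proj(d,np.array([.452,y,.098])))
save("side","d7.png",(225,95,345,215),5)
E
```

```text
t 9.55 pos [ 0.453  -0.1078  0.2506] jawyaw 0.28 zax [-0.001  0.001 -1.   ] F [ 0.54 -0.14 -0.37] w 0.768 q7 [ 0.7  -0.06 -0.5   1.86 -0.03  1.34  0.22]
shift/0.3 [-0.002 -0.162  0.509]
[279.96703997  96.78811879]
[279.80342182 156.00007656]
[279.65681894 211.67896347]
```

View pics/w7.png

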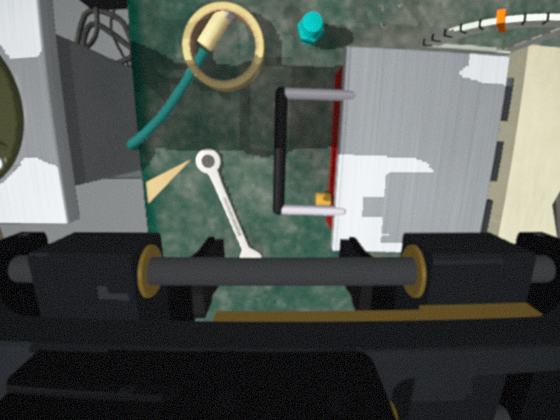

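View pics/d7.png

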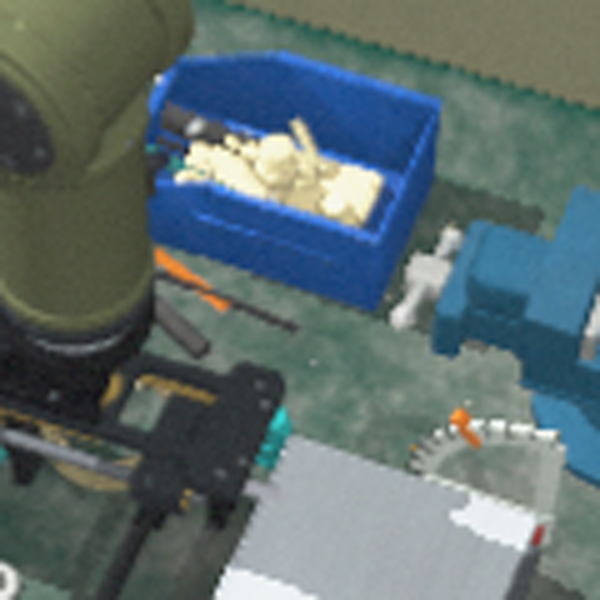

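The wrist view shows the bar at column 280, rows 90–213, so it's centred near (0.452, -0.056). The fitting lies in the bin. I'll descend with the jaws at about 43 mm to stay clear of the lid's edge.

>>> drive_tool([
  [[-0.002,-0.173,0,0,130],[-0.002,-0.173,0,0,130],[-0.002,-0.173,0.2,0,130],[-0.002,-0.173,0.36,0,130],[-0.002,-0.173,0.46,0,130],[-0.002,-0.173,0.508,0,130],[-0.002,-0.173,0.508,0,130]],
], grip_force=25)

```text
time: 10.52
position: [0.452, -0.058, 0.0982]
tool_rot: [-3.141, -0.003, 0.002]
ft_force: [0.5, -0.0, 1.3]
grip_width: 0.489
```

```bash
python3 - <<'E'
from h import *
to([.452,-.056,.098])
save("wrist","w8.png")
E
```

```text
t 10.525 pos [ 0.452  -0.058   0.0982] jawyaw 0.13 zax [-0.001  0.    -1.   ] F [ 0.48 -0.03  1.31] w 0.489 q7 [ 0.64  0.07 -0.58  2.06  0.04  1.02  0.04]
shift/0.3 [ 0.    -0.007  0.001]
```

View pics/w8.png

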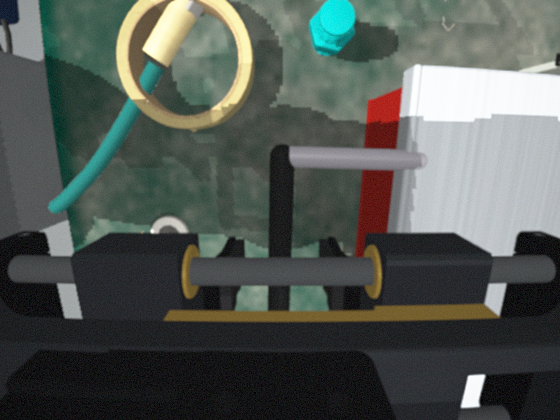

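The bar (280,250) is midway between the fingers, so I'll close.

>>> drive_tool([
  [[0,0,0,0,255],[0,0,0,0,255],[0,0,0,0,255],[0,0,0,0,255],[0,0,0,0,255],[0,0,0,0,255]],
], grip_force=25)

```text
time: 11.32
position: [0.451, -0.0583, 0.0981]
tool_rot: [3.142, 0.002, -0.005]
ft_force: [-5.6, 0.2, 2.5]
grip_width: 0.125
```

```bash
python3 - <<'E'
from h import *
to([.452,-.056,.098])
a0=np.arctan2(.003,-.215)
# lid bar in hinge frame: (-.215,+.003); rise by th
for th in range(5,51,5):
    t=np.radians(th); x=-.215*np.cos(t)+.003*np.sin(t); z=.215*np.sin(t)+.003*np.cos(t)
    print(th,((x+.215)/.3).round(3),(-(z-.003)/.3).round(3))
E
```

```text
t 11.325 pos [ 0.451  -0.0583  0.0981] jawyaw 0.07 zax [-0.003 -0.    -1.   ] F [-5.6   0.24  2.51] w 0.125 q7 [ 0.64  0.07 -0.58  2.07  0.04  1.02  0.04]
shift/0.3 [ 0.003 -0.008  0.   ]
5 0.004 -0.062
10 0.013 -0.124
15 0.027 -0.185
20 0.047 -0.245
25 0.071 -0.302
30 0.101 -0.357
35 0.135 -0.409
40 0.174 -0.458
45 0.217 -0.504
50 0.264 -0.545
```

Gripped; the opening reads about 11 mm on the 12 mm bar. I'll lift along the arc to 20° first and check.

>>> drive_tool([
  [[0.0,-0.03,0,0,255],[0.004,-0.062,0,0,255],[0.008,-0.093,0,0,255],[0.013,-0.124,0,0,255],[0.02,-0.155,0,0,255],[0.027,-0.185,0,0,255],[0.037,-0.215,0,0,255],[0.047,-0.245,0,0,255],[0.047,-0.245,0,0,255]],
])

```text
time: 12.45
position: [0.4522, -0.0144, 0.0944]
tool_rot: [3.102, -0.023, -0.051]
ft_force: [-31.9, -63.2, 14.9]
grip_width: 0.125
```

That was my mistake: I wrote the lift in the y column instead of z, so the tool pushed sideways along the bar (63 N, under the 120 N wrist limit). Going straight back.

>>> drive_tool([
  [[-0.02,0.1,0,0,255],[-0.035,0.18,0,0,255],[-0.047,0.25,0,0,255],[-0.047,0.25,0,0,255]],
])

```text
time: 12.95
position: [0.4512, -0.0476, 0.097]
tool_rot: [-3.125, -0.01, 0.005]
ft_force: [-2.7, 27.1, -2.2]
grip_width: 0.13
```

```bash
python3 - <<'E'
from h import *
to([.451,-.058,.098])
save("scene","s9.png",(190,150,360,290),4.5)
save("wrist","w9.png")
E
```

```text
t 12.95 pos [ 0.4512 -0.0476  0.097 ] jawyaw 0.36 zax [-0.003  0.017 -1.   ] F [-2.73 27.14 -2.19] w 0.13 q7 [ 0.64  0.07 -0.59  2.07  0.02  1.02  0.04]
shift/0.3 [-0.001  0.035 -0.004]
```

View pics/s9.png

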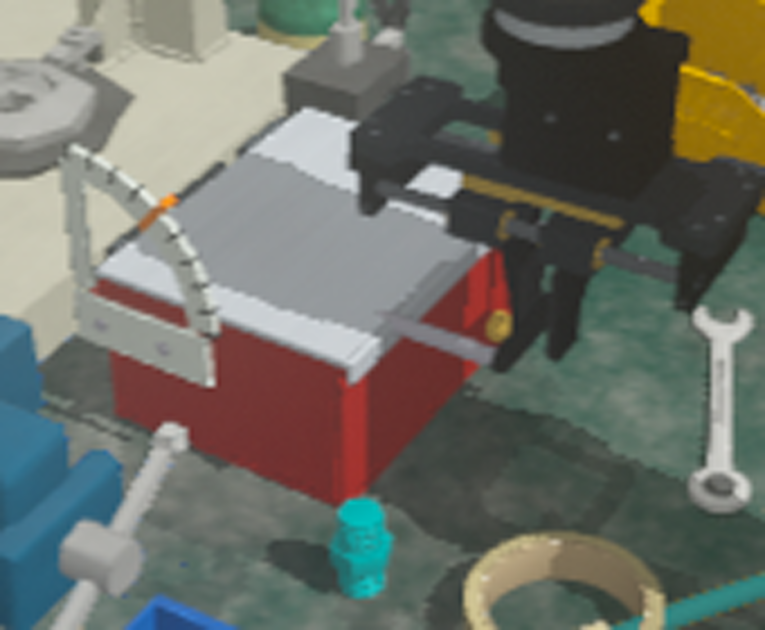

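View pics/w9.png

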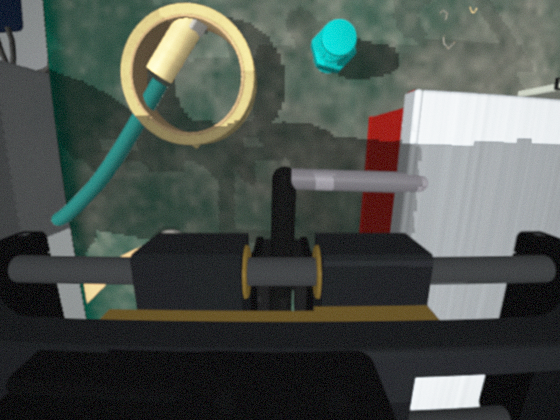

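The lid is still shut and nothing else has moved. I'll open to release the side load, then regrip at mid-bar.

>>> drive_tool([
  [[0,0,0,0,150],[0,0,0,0,150],[0,0,0,0,150],[0,0,0,0,150],[0,0,0,0,255],[0,0,0,0,255],[0,0,0,0,255],[0,0,0,0,255],[0,0,0,0,255]],
], grip_force=30)

```text
time: 14.18
position: [0.4509, -0.0599, 0.098]
tool_rot: [3.142, 0.002, -0.005]
ft_force: [-6.1, -0.8, 3.1]
grip_width: 0.13
```

```bash
python3 - <<'E'
from h import *
to([.452,-.058,.098])
E
```

```text
t 14.175 pos [ 0.4509 -0.0599  0.098 ] jawyaw 0.07 zax [-0.003 -0.    -1.   ] F [-6.06 -0.77  3.12] w 0.13 q7 [ 0.64  0.07 -0.58  2.07  0.04  1.02  0.04]
shift/0.3 [ 0.004 -0.006 -0.   ]
```

Clean regrip: side load gone. Lifting now, with the values in the third column.

>>> drive_tool([
  [[0.0,0,-0.03,0,255],[0.004,0,-0.062,0,255],[0.008,0,-0.093,0,255],[0.013,0,-0.124,0,255],[0.02,0,-0.155,0,255],[0.027,0,-0.185,0,255],[0.037,0,-0.215,0,255],[0.047,0,-0.245,0,255],[0.047,0,-0.245,0,255]],
])

```text
time: 15.3
position: [0.4642, -0.0601, 0.1722]
tool_rot: [3.141, 0.002, -0.008]
ft_force: [-8.2, -0.5, -2.6]
grip_width: 0.125
```

```bash
python3 - <<'E'
from h import *
to([.530,-.058,.262])
save("scene","s10.png",(190,130,360,270),4.5)
E
```

```text
t 15.3 pos [ 0.4642 -0.0601  0.1722] jawyaw 0.07 zax [-0.005 -0.001 -1.   ] F [-8.23 -0.5  -2.58] w 0.125 q7 [ 0.65  0.01 -0.58  1.95  0.01  1.19  0.07]
shift/0.3 [ 0.218 -0.007 -0.3  ]
```

View pics/s10.png

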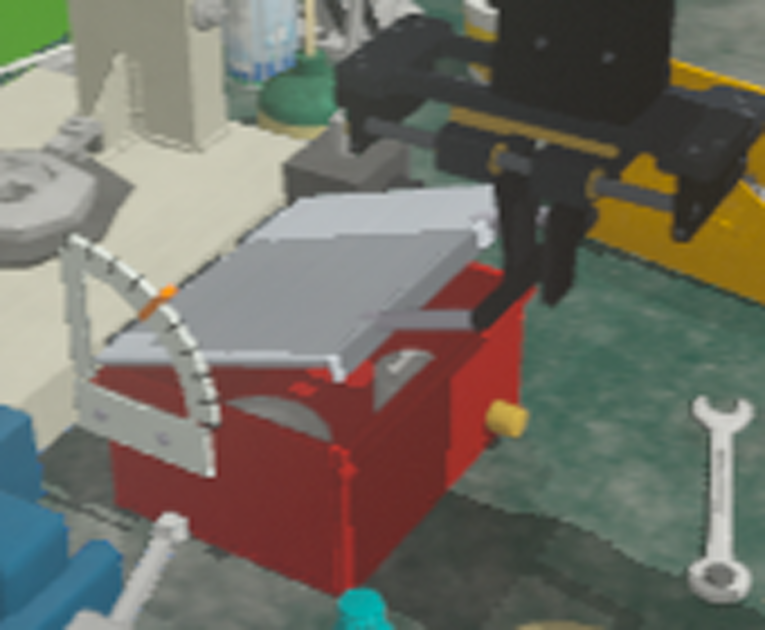

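The lid rises with the bar held, at about 20°. Continuing to 50°.

>>> drive_tool([
  [[0.012,0,-0.029,0,255],[0.024,0,-0.057,0,255],[0.038,0,-0.085,0,255],[0.054,0,-0.112,0,255],[0.07,0,-0.139,0,255],[0.088,0,-0.164,0,255],[0.107,0,-0.189,0,255],[0.127,0,-0.213,0,255],[0.148,0,-0.237,0,255],[0.17,0,-0.259,0,255],[0.193,0,-0.28,0,255],[0.217,0,-0.3,0,255],[0.217,0,-0.3,0,255],[0.217,0,-0.3,0,255],[0.217,0,-0.3,0,255],[0.217,0,-0.3,0,255]],
])

```text
time: 17.35
position: [0.5281, -0.0615, 0.2653]
tool_rot: [3.137, -0.0, -0.01]
ft_force: [-19.1, -3.5, 17.5]
grip_width: 0.125
```

```bash
python3 - <<'E'
from h import *
to([.530,-.058,.262])
p=ctrl.get_state()["position"]
print("angle from tcp", np.degrees(np.arcsin((p[2]-.095)/.215)-.014), np.degrees(np.arccos((.667-p[0])/.215)))
save("scene","s11.png",(190,130,360,270),4.5)
save("side","d11.png",(215,90,375,250),4)
E
```

```text
t 17.35 pos [ 0.5281 -0.0615  0.2653] jawyaw -0.02 zax [-0.006 -0.004 -1.   ] F [-19.13  -3.47  17.52] w 0.125 q7 [ 0.62  0.1  -0.59  1.69  0.06  1.38  0.02]
shift/0.3 [ 0.006 -0.012  0.011]
angle from tcp 51.590611485940215 49.768183149871355
```

View pics/s11.png

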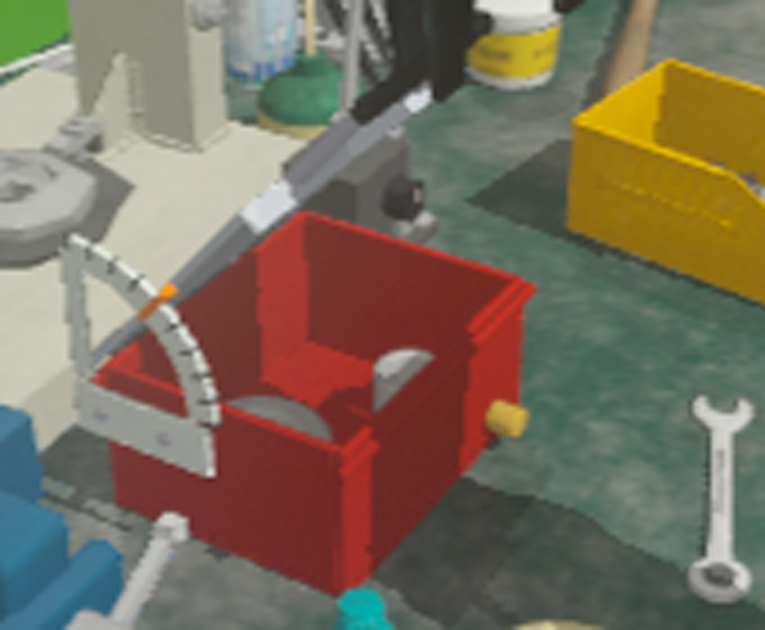

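View pics/d11.png

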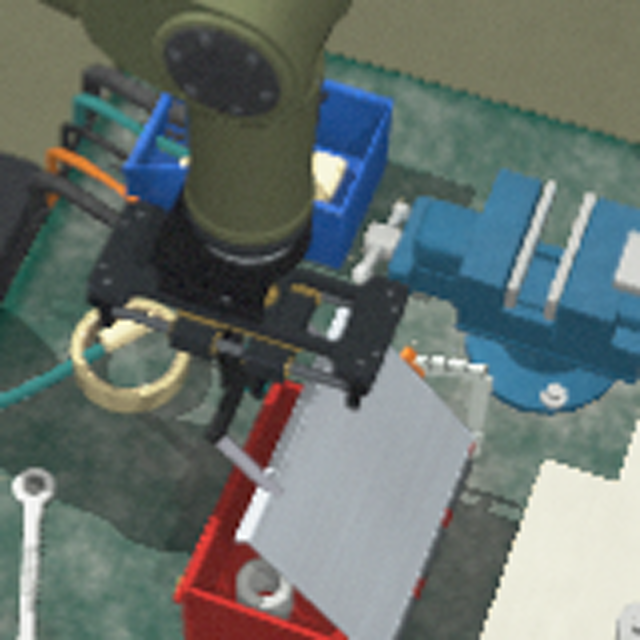

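The lid's left edge lines up with the orange mark. The hinge arc puts a radial load of about 26 N on the tool, so I'll ease about 3.5 mm outward and settle.

>>> drive_tool([
  [[-0.003,0,-0.004,0,255],[-0.007,0,-0.008,0,255],[-0.007,0,-0.008,0,255],[-0.007,0,-0.008,0,255],[-0.007,0,-0.008,0,255],[-0.007,0,-0.008,0,255],[-0.007,0,-0.008,0,255],[-0.007,0,-0.008,0,255]],
])

```text
time: 18.45
position: [0.5284, -0.0615, 0.2658]
tool_rot: [3.138, -0.0, -0.002]
ft_force: [-7.1, -2.8, 2.1]
grip_width: 0.124
```

```bash
python3 - <<'E'
from h import *
to([.530,-.058,.262])
p=ctrl.get_state()["position"]
print("angle", np.degrees(np.arctan2(p[2]-.095,.667-p[0]))-.8)
save("scene","s12.png",(190,100,360,240),4.5)
save("scene","s13.png",(170,240,330,410),4)
E
```

```text
t 18.45 pos [ 0.5284 -0.0615  0.2658] jawyaw -0.0 zax [-0.002 -0.003 -1.   ] F [-7.14 -2.8   2.08] w 0.124 q7 [ 0.62  0.09 -0.59  1.69  0.06  1.38  0.02]
shift/0.3 [ 0.005 -0.012  0.013]
angle 50.136976669539976
```

View pics/s12.png

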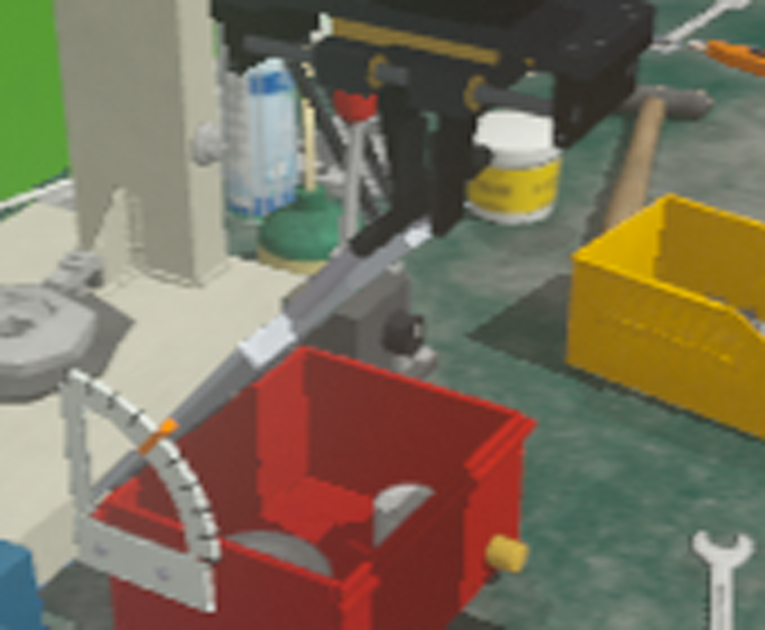

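View pics/s13.png

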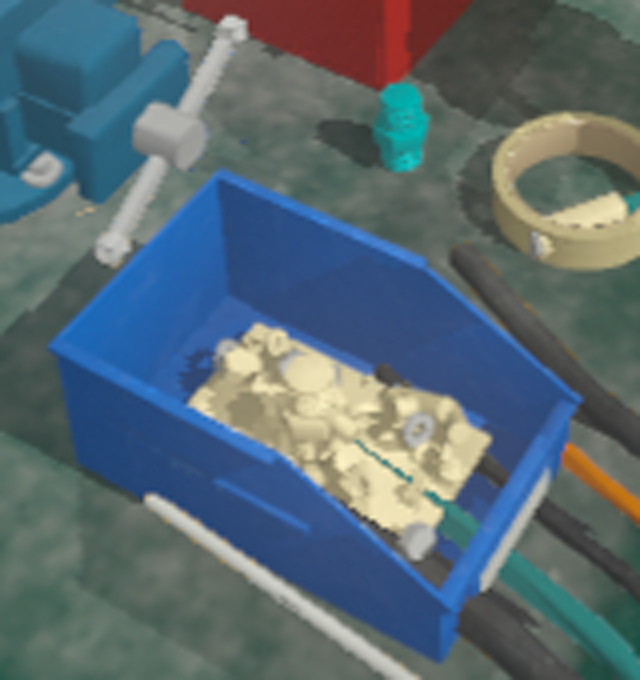

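```bash
python3 - <<'E'
from h import *
s=ctrl.get_state();print(abs(s["qd"]).max(),s["position"])
print(ctrl.close_job())
E
```

```text
0.0023300776336264094 [ 0.52839656 -0.06151448  0.26578093]
the job is handed in; nothing more can be done
None
```

The brass fitting is in the blue bin, and I handed the job in with the lid held by its bar at about 50°. No verdict was reported.

- **Fitting:** I picked it off the lid, released it in the middle of the blue bin and saw it lying in the pile there. The gripper came away empty and the lid was still shut.
- **Lid:** I gripped the bar and lifted it along its arc. The tool position works out to about 50.1°, and the lid's edge lines up with the orange mark. At hand-in the arm was still (joint speeds below 0.003 rad/s), the jaws were closed on the bar, and the remaining force was about 8 N.
- **Mistake:** my first lift command had its values in the sideways column. The gripper slid about 45 mm along the bar, with a wrist force of about 70 N. That is under the 120 N wrist limit. I did not measure contact on the gripper's body separately, so I can't confirm it stayed under its 40 N limit. The later pictures show nothing touched except the bar. I backed off, regripped at mid-bar and repeated the lift correctly.
- **Other things on the bench:** the tape, spanner and turquoise look-alike appear unmoved in the pictures, though I did not measure them.

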